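# Unscrew the shaker cap and tip out the chilling balls

## Task

Two copper chilling balls are too big for the holes in the shaker's perforated cap. Unscrew the cap anticlockwise, lift it off and stand it upright in the middle of the black coaster; then swing the jar's crank over so that the jar tips and both balls roll out of its wide mouth into the white tray in front of it.

Things in the scene. Friction and masses are not known exactly. Their poses are not given: they have to be found in the camera images.
- stand: Fixed beech stand, 230 x 116 mm, with a tipping clear jar and a white tray at its +x end. Origin: underside, on the upright jar's axis, z up. Upright jar: 54 mm across, z 40 to 130 mm. It swings between cheeks (y = +-46, top z = 100 mm) on a pivot along y through (0, 0, 85) mm. Tray inside: x 20 to 150, y -50 to 50 mm, floor z = 12, rim z = 42.
- jar (a joint): Tip angle t of the jar, rad: 0 upright, growing as its mouth tips to the stand's +x, over the tray; stop at 2.1. It stays where left (0.2 N m friction, 4 N at the crank pin). Balls roll out by about 1.8; 2.0 is a good final angle.
- crank_pin (a point): Middle of the grip of the jar's crank pin: black, round, 14 mm across, 55 mm long, along the stand's y axis, on the jar's -y side at stand y = -92 mm (pin from -61 to -116), 60 mm from the pivot. Stand frame: x = 60 cos(2.618 - t), z = 85 + 60 sin(2.618 - t) mm, t the jar angle: it starts low on the -x side and goes up and over to +x.
- cap: Perforated steel cap, 74 mm across, 18 mm high, with a red grip bar on top: 52 mm along the cap's x, 14 mm along y, 18 to 44 mm above the underside. Origin: centre of the underside, z up; on the jar at z = 116 mm. 80 g. Quarter-turn bayonet, turns easily: turn anticlockwise from above 60 to 100 degrees (free from about 40; a stop blocks clockwise), then lift straight up.
- coaster: Black round ceramic coaster, 104 mm across, 8 mm thick, fixed. Origin: centre of its underside. A cork and a marble coaster of like size are also there and are not meant.
- ball1: Copper-coloured chilling ball, 20 mm across, loose in the jar. Origin: its centre.
- ball2: A second, identical ball.
Mind the look-alikes: they are no part of the job. What is shaped like the cap but blue or pink is not meant. Several things look just like the coaster: the one meant starts farthest to the robot's right.

How it is judged (in metres and radians):
On the way, in this order (a step that is already met when the one before it is completed fails the run):
1. the cap has been turned by more than 40 degrees while still down on the jar (angle between the x axis of cap and the x axis of stand, either way round above 0.7 rad and z of cap in the frame of stand between 0.11 and 0.121 m and horizontal distance between cap and stand below 0.006 m and angle between cap's own z axis and vertical below 0.17 rad), for 0.05 s.
2. the cap stands on the black coaster, let go, the jar still upright (horizontal distance between cap and coaster below 0.025 m and height (world z) of cap below 0.014 m and angle between cap's own z axis and vertical below 0.17 rad and contact force between the fingers and cap below 0.1 N and value of joint jar below 0.5 rad), for 0.2 s.
3. the jar has been tipped well past level (value of joint jar above 1.6 rad), for 0.1 s.
At the end, for the whole second after the job is handed in: The cap stands upright (within 10 degrees) and still on the black coaster, its centre within 25 mm of the coaster's, and both balls lie at rest on the floor of the white tray. The jar may be left tipped or swung back (horizontal distance between cap and coaster below 0.025 m and height (world z) of cap below 0.014 m and angle between cap's own z axis and vertical below 0.17 rad and linear speed of cap below 0.02 m/s and x of ball1 in the frame of stand between 0.02 and 0.15 m and y of ball1 in the frame of stand between -0.05 and 0.05 m and z of each of ball1, ball2 in the frame of stand below 0.03 m and x of ball2 in the frame of stand between 0.02 and 0.15 m and y of ball2 in the frame of stand between -0.05 and 0.05 m and linear speed of each of ball1, ball2 below 0.05 m/s); the robot touches nothing.
It also fails if it takes over 64 s, if anything falls off the work surface, if the arm or the gripper's body presses on something with over 40 N, if the wrist force passes 120 N, or if a joint passes its speed limit or range.

## Robot

A 6-joint arm with a two-finger parallel gripper is mounted at the origin on the work surface. World frame = base frame: x ahead of the robot, y to its left, z up, the work surface at z = 0. Lengths are in mm, angles in rad, forces in N, time in s.
With the tool pointing down it reaches from about 275 to 825 mm from the base axis. Payload 4.9 kg.
Tool frame: the origin (TCP) lies at the very end of the fingers, on their centre line; the grasp point (between the pads) lies 19 mm behind it; z points along the fingers, y is the direction in which the jaws open and shut (so a half turn about z gives the same grasp; the last joint's range is limited). The gripper opens to 85 mm and grips with 20 to 120 N. Pads are 22 mm wide; open, the fingers measure 114 mm over their backs; the gripper's body (76 mm by 85 mm) begins 54 mm behind the grasp point. The pads swing forward as they close: fully open they stand 13 mm farther back than shut.
Start: joints at [-1.33, 0.326, -0.193, 1.052, 0, 1.437], TCP at [201.36, -511.833, 231.281] pointing down, gripper open.
Joint ranges: [-2.65, 2.65], [-0.97, 1.79], [-1.3, 1.35], [-1.93, 2.1], [-1.47, 1.37], [-3.14, 3.14]. Speed limits (rad/s): [2.57, 2.57, 3.14, 3.14, 3.14, 3.14].

## Interface

Orientations are given as [roll, pitch, yaw] about the fixed x, y, z axes, in that order (R = Rz(yaw) Ry(pitch) Rx(roll)).
In Python, from bench import bot, solve_ik, imaging gives the robot as it stands. Calls block until the motion is done:
- bot.move_ptp(position, orientation): joint-space move of the TCP to a pose.
- bot.movel(position, rot=None, max_speed=150, threshold=None): straight line of the TCP; rot=None keeps the orientation; max_speed is the mean speed in mm/s. With threshold (N) it stops when the force on the tool has changed by that much, and returns True; else False.
- bot.move_j(angles): joint-space move.
- bot.grip(opening, effort=None): opening from 0.0 (shut) to 1.0 (fully open); effort is the grip in N (None keeps the last); returns when the fingers have stopped.
- bot.dwell(seconds).
- solve_ik(position, orientation): joint angles nearest the present ones, or None.
- bot.get_state(): the state.
- imaging.capture(name): name is "side" or "top"; returns the picture (480x640x3 uint8, blue, green, red); there is no depth.
- imaging.camera_model(name): a dict with "K" (3x3 intrinsics, pixels), "k1" (the pictures are not rectified: a ray, as slopes to the right and down, at radius r is drawn at 1 + k1 r^2 times it, then the intrinsics apply), "position" and "rotation" of the camera in the world. Camera axes: x right, y up, looking along -z (the intrinsics and any distortion apply to the point x, -y, -z); pixel columns grow to the right and rows downward; lengths in mm; the calibration is good to about 2 mm. A picture is of the moment at which its call begins. camera_model takes no time and is no camera call.
A pose or a line that the arm cannot do raises bot.IKError and nothing moves.
- bot.sign_off(): hands the job in, once; it reports no verdict.
The state is a dict: "t": time; "qpos": joint angles; "joint_velocities": joint speeds; "effort": joint torques, N m; "tcp_pos": TCP position; "orientation": TCP orientation; "contact_force": force on the tool from outside, world axes, zero at the start; "wrist_torque": the same for the moment, N m; "opening": opening from 0.0 (shut) to 1.0 (fully open).
Only numpy, scipy, OpenCV 4.12 (cv2) and the standard library are available. Lean on these libraries where they do the work, as an engineer would, in place of code of your own. Each camera call takes 0.05 s, during which the arm holds its last target.

## Working session

There is one attempt and no reset: what is moved stays moved. The work goes in short steps, each a Python script; the robot and the scene stay as the last script left them, time stands still between calls to the robot, and variables do not carry over. Pictures are saved under pics/ and viewed, and the job is handed in when it is done.

```bash
ls; mkdir -p pics; python3 - <<'E'
from bench import bot, solve_ik, imaging
import cv2
for n in("side","top"):
    cv2.imwrite(f"pics/{n}0.png",imaging.capture(n)); m=imaging.camera_model(n); print(n,m)
print(bot.get_state())
E
```

```text
pics
side {'K': array([[552.42089867,   0.        , 315.75314538],
       [  0.        , 552.42089867, 238.78933016],
       [  0.        ,   0.        ,   1.        ]]), 'k1': -0.17713661591657734, 'position': array([ 125.43518585,  716.21279332, 1019.19576648]), 'rotation': array([ 0.6967651 ,  0.00334028, -2.67248979])}
top {'K': array([[468.76691732,   0.        , 321.67283646],
       [  0.        , 468.76691732, 236.14693453],
       [  0.        ,   0.        ,   1.        ]]), 'k1': 0.012921706925945464, 'position': array([ 417.04704991,   46.14618261, 1048.5339138 ]), 'rotation': array([ 0.06895669,  0.02792772, -1.57506078])}
{'t': 0.1, 'qpos': array([-1.33020866e+00,  3.26835056e-01, -1.93446720e-01,  1.05203676e+00,
       -2.88271912e-07,  1.43660009e+00]), 'joint_velocities': array([ 0.00059992, -0.00140277,  0.00142118,  0.00048594, -0.00124522,
        0.00055658]), 'effort': array([-1.48158801e-05, -4.44239616e+01,  2.63037050e+01,  7.80562201e-03,
       -1.66364448e-04, -1.34157671e-05]), 'tcp_pos': array([ 201.22842311, -511.31493044,  230.6131649 ]), 'orientation': array([-3.14008409e+00, -2.03376814e-04,  3.74783751e-01]), 'contact_force': array([-0.0442676 ,  0.12383997, -0.35846212]), 'wrist_torque': array([-0.03128208,  0.00293143, -0.06055799]), 'opening': 0.998381257577205}
```

View pics/top0.png

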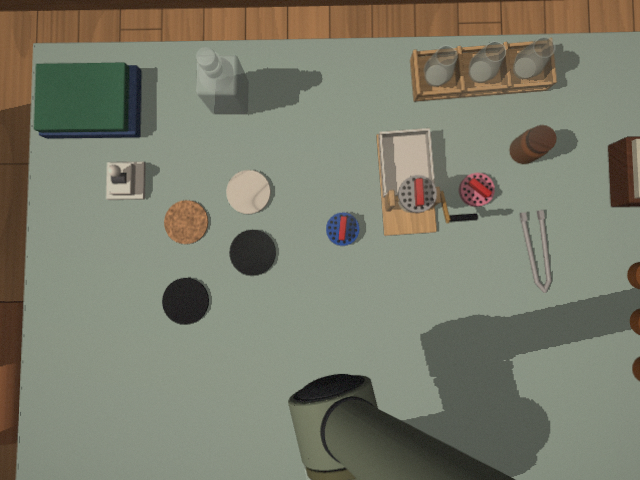

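View pics/side0.png

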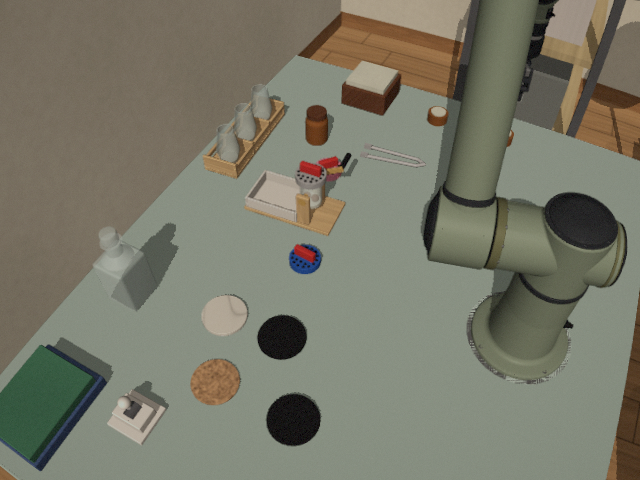

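Candidates in the top view:
- **Caps:** steel cap with red bar on the stand (418,194), the blue one (343,229), the pink one (477,189). I choose the steel one.
- **Coasters:** black (253,253), black (186,301), cork (186,222), marble (248,192). I choose black (253,253), the farther right (image right = −y), subject to checking that nothing is hidden under the arm.

```bash
cat > h.py <<'E'
import numpy as np, cv2
from scipy.spatial.transform import Rotation as R
from bench import bot, solve_ik, imaging
def cam(n):
    m=imaging.camera_model(n); return m['K'],m['k1'],m['position'],R.from_euler('xyz',m['rotation']).as_matrix()
def ray(n,uv):
    K,k1,p,M=cam(n)
    q=cv2.undistortPoints(np.array(uv,float).reshape(-1,1,2),K,np.array([k1,0,0,0.])).reshape(-1,2)
    d=np.c_[q[:,0],-q[:,1],-np.ones(len(q))]@M.T
    return p,d
def plane(n,uv,z):
    p,d=ray(n,uv); return p+d*((z-p[2])/d[:,2])[:,None]
def proj(n,P):
    K,k1,p,M=cam(n); c=(np.atleast_2d(P)-p)@M; a=c[:,:2]/-c[:,2:]*[1,-1]
    a=a*(1+k1*(a**2).sum(1,keepdims=True)); return a*[K[0,0],K[1,1]]+K[:2,2]
def tri(uv1,uv2,n1='top',n2='side'):
    p,d=ray(n1,[uv1]);q,e=ray(n2,[uv2]);d=d[0];e=e[0]
    s=np.linalg.lstsq(np.c_[d,-e],q-p,rcond=None)[0]; a=p+d*s[0];b=q+e*s[1]
    return (a+b)/2,np.linalg.norm(a-b)
def blobs(mask,amin=30):
    n,l,st,c=cv2.connectedComponentsWithStats(mask.astype(np.uint8))
    return [(l==i,st[i],c[i]) for i in range(1,n) if st[i,4]>amin]
E
python3 - <<'E'
from h import *
for n in('top','side'):
    im=cv2.imread(f'pics/{n}0.png'); b,g,r=[im[...,i].astype(int) for i in range(3)]
    print(n,'red')
    for m,s,c in blobs((r>150)&(g<70)&(b<70),20):
        print(s,c.round(1), cv2.minAreaRect(np.argwhere(m)[:,::-1].astype(np.float32)))
    print('black')
    for m,s,c in blobs((r<30)&(g<30)&(b<30),40):
        if s[4]>3000: continue
        print(s,c.round(1),plane(n,[c],8).round(1),cv2.fitEllipse(cv2.findContours(m.astype(np.uint8),0,1)[0][0]))
top=cv2.imread('pics/top0.png');side=cv2.imread('pics/side0.png')
a=cv2.resize(top[120:250,360:520],None,fx=4.5,fy=4.5,interpolation=2);cv2.imwrite('pics/ct.png',a)
a=cv2.resize(side[130:250,230:370],None,fx=5,fy=5,interpolation=2);cv2.imwrite('pics/cs.png',a)
E
```

```text
top red
[471 179  20  17 117] [480.4 187.1] ((480.21954345703125, 186.97560119628906), (22.801372528076172, 4.997560501098633), 38.65980911254883)
[417 191   6  13  65] [419.6 198. ] ((419.5, 197.0), (12.0, 5.0), 90.0)
[339 217   7  22 100] [342.1 227.9] ((342.1450500488281, 227.51705932617188), (4.732070446014404, 21.55721092224121), 6.709837436676025)
black
[456 214  21   6  58] [467.5 216.3] [[ 531.1 -247.8    8. ]] ((466.0963439941406, 216.46884155273438), (4.910096168518066, 21.247695922851562), 86.65663146972656)
[293 374  72  28 741] [332.7 384.1] [[166.5  52.2   8. ]] ((329.1760559082031, 386.3222961425781), (19.1527099609375, 64.89896392822266), 74.01588439941406)
side red
[319 157  19   8  65] [327.8 160.2] ((327.8867492675781, 160.10377502441406), (3.7087347507476807, 18.131591796875), 74.05460357666016)
[300 161  21  15 166] [309.6 167.8] ((309.2500305175781, 168.25), (20.871028900146484, 9.17060375213623), 18.43494987487793)
[295 245  20  13 112] [303.8 251.1] ((303.5, 251.5), (20.124608993530273, 6.7082037925720215), 26.56505012512207)
black
[539   0  16   5  54] [545.5
[... 580 characters left out ...]
848220825195, 17.488916397094727), 30.140628814697266)
[424 191  15  63 276] [429.5 221.1] [[ 285.9 -214.2    8. ]] ((430.574951171875, 222.01019287109375), (9.61125659942627, 54.706275939941406), 9.84232234954834)
[553 194  48  12 162] [573.5 197.9] [[ -37.6 -472.1    8. ]] ((578.3173828125, 203.74642944335938), (16.82976531982422, 43.10820770263672), 99.28113555908203)
[ 258  316   48   43 1597] [281.7 337. ] [[453.6 233.6   8. ]] ((281.55963134765625, 337.0125427246094), (42.23965072631836, 47.466793060302734), 81.42881774902344)
[ 267  395   53   50 2055] [293.  419.5] [[346.9 382.7   8. ]] ((293.0051574707031, 419.4845275878906), (49.4691162109375, 52.13993453979492), 81.90113067626953)
```

View pics/ct.png

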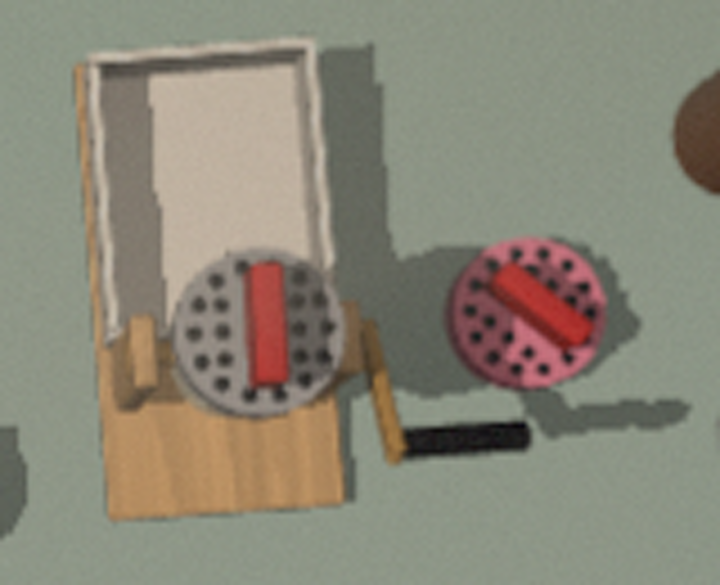

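View pics/cs.png

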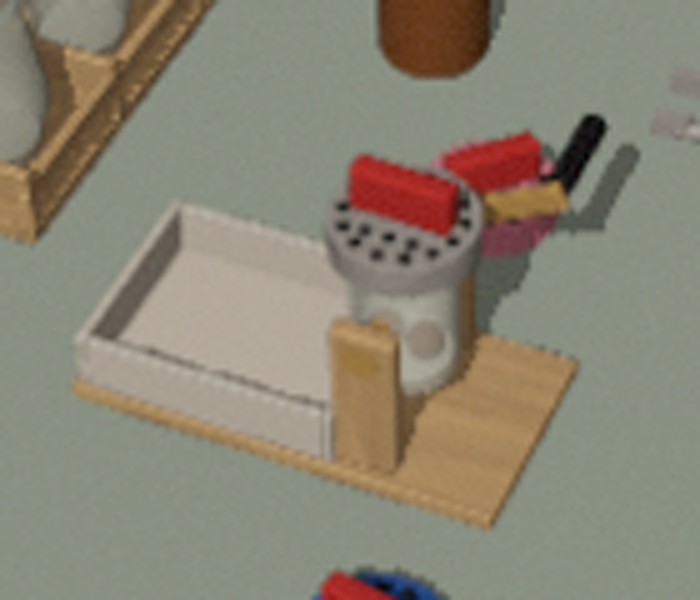

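The crops confirm it: the steel cap sits on the clear jar (full-image top ≈(417,194)), with the pink cap beside it on the table and the black pin at ≈(463,217). Next are precise positions.

```bash
python3 - <<'E'
from h import *
T=cv2.imread('pics/top0.png');S=cv2.imread('pics/side0.png')
def red(im):
    h=cv2.cvtColor(im,cv2.COLOR_BGR2HSV);return (((h[...,0]<6)|(h[...,0]>176))&(h[...,1]>165)&(h[...,2]>90))
for n,im,box in(('top',T,(405,180,430,212)),('side',S,(295,150,325,185))):
    m=np.zeros(im.shape[:2],bool);x0,y0,x1,y1=box;m[y0:y1,x0:x1]=red(im)[y0:y1,x0:x1]
    bs=max(blobs(m,10),key=lambda t:t[1][4]);r=cv2.minAreaRect(np.argwhere(bs[0])[:,::-1].astype(np.float32))
    bp=cv2.boxPoints(r);print(n,bs[1],bs[2],r)
    if n=='top': print(plane('top',bp,160).round(1),plane('top',[bs[2]],160))
# coaster
for n,im,(u,v) in(('top',T,(253,253)),('side',S,(282,337))):
    m=im.max(2)<60
    b=[b for b in blobs(m,300) if b[0][v,u]][0]; print(n,b[1],b[2],plane(n,[b[2]],8))
    c=cv2.findContours(b[0].astype(np.uint8),0,1)[0][0][:,0]; P=plane(n,c,8); print((P.max(0)-P.min(0)),(P.max(0)+P.min(0))/2)
    b=[b for b in blobs(m,300) if b[0][(301 if n=='top' else 419),(186 if n=='top' else 293)]][0]; print('other',plane(n,[b[2]],8))
c=lambda p:np.array(p)/4.5+[360,120]-.5+.11
d=lambda p:np.array(p)/5+[230,130]-.4
print('cap ellipse',plane('top',[c((258,328))],134))
W=plane('top',[c((109,520)),c((342,503)),c((77,66))],10);print('wood',W)
print(np.degrees(np.arctan2(*(W[0]-W[1])[[0,1]])),np.degrees(np.arctan2((W[2]-W[0])[1],(W[2]-W[0])[0])),np.linalg.norm(W[0]-W[1]))
R2=plane('top',[c((88,58)),c((311,42))],42);print('rim far',R2,np.linalg.norm(R2[0]-R2[1]))
print('pin ends',tri(c((405,441)),d((562,178))),tri(c((528,436)),d((596,126))))
print('sideW',plane('side',[d((490,522)),d((575,363))],10))
E
```

```text
top [417 195   7  10  55] [419.67272727 199.85454545] ((420.0, 199.5), (9.0, 6.0), 90.0)
[[ 555.8 -110.8  160. ]
 [ 555.7 -122.2  160. ]
 [ 538.5 -121.8  160. ]
 [ 538.6 -110.5  160. ]] [[ 546.45756296 -115.7159867   160.        ]]
side [300 161  21  16 212] [310.09433962 168.36792453] ((310.1957702636719, 168.37367248535156), (22.072349548339844, 9.902729988098145), 17.35402488708496)
top [ 230  230   46   45 1628] [252.47972973 252.13452088] [[454.29587802 229.36060888   8.        ]]
[ 98.19347094 100.81120735   0.        ] [454.75734697 229.40411035   8.        ]
other [[347.4252546  378.27006879   8.        ]]
side [ 258  315   49   45 1686] [281.68683274 336.89027284] [[453.71384362 233.47727205   8.        ]]
[1.01457483e+02 1.04020805e+02 2.27373675e-13] [454.35440493 232.71123865   8.        ]
other [[346.96831684 382.55071784   8.        ]]
cap ellipse [[ 564.7900577  -115.41029972  134.        ]]
wood [[ 490.25051204  -62.78053116   10.        ]
 [ 497.89392328 -176.68373616   10.        ]
 [ 717.51975913  -49.82017944   10.        ]]
-3.839045911736943 3.2638382819994582 114.15937037176316
rim far [[ 712.12560694  -52.21316263   42.        ]
 [ 718.5231992  -159.47694498   42.        ]] 107.4544005211294
pin ends (array([ 514.49404178, -180.01523682,  126.51217969]), np.float64(2.7154457561216234)) (array([ 519.60419311, -236.3442444 ,  112.9725543 ]), np.float64(1.3257680988656597))
sideW [[ 491.59924303  -61.65754103   10.        ]
 [ 499.61698553 -175.69052685   10.        ]]
```

```bash
python3 - <<'E'
from h import *
T=cv2.imread('pics/top0.png');S=cv2.imread('pics/side0.png')
c=lambda p:np.array(p)/4.5+[360,120]-.39
d=lambda p:np.array(p)/5+[230,130]-.4
B=plane('top',[c(p) for p in((247,263),(283,261),(289,384),(253,386))],160);print(B,B.mean(0))
v=(B[0]+B[1]-B[2]-B[3])/2;print(np.linalg.norm(v),np.degrees(np.arctan2(v[1],v[0])))
# side bar top-face corners
B=plane('side',[d(p) for p in((363,155),(460,190),(450,208),(349,168))],160);print(B,B.mean(0))
v=(B[0]+B[3]-B[2]-B[1])/2;print(np.linalg.norm(v),np.degrees(np.arctan2(v[1],v[0])))
a=cv2.resize(T[175:215,400:440],None,fx=15,fy=15,interpolation=0);b=cv2.resize(S[145:195,285:335],None,fx=12,fy=12,interpolation=0)
cv2.imwrite('pics/z1.png',np.hstack([a[:600],b[:600]])[:, :1200][::1][:, :]) if 0 else cv2.imwrite('pics/z1.png',cv2.resize(np.hstack([a,b]),(800,400)))
st=bot.get_state()
for yaw0 in (3.6,183.6,-176.4):
  for y in (yaw0,yaw0+75,yaw0+85):
    q=solve_ik([564,-115.4,137],[np.pi,0,np.radians(y)]);print(y,None if q is None else np.round(q,2))
E
```

```text
[[ 588.38458207 -106.67919911  160.        ]
 [ 589.08279924 -121.83182625  160.        ]
 [ 536.66478868 -123.37555531  160.        ]
 [ 535.94284492 -108.28387591  160.        ]] [ 562.51875373 -115.04261414  160.        ]
52.45350119522176 1.719784707878962
[[ 587.48556487 -119.80796002  160.        ]
 [ 536.82099586 -118.6063242   160.        ]
 [ 535.52280058 -105.83098259  160.        ]
 [ 589.08713703 -109.04700437  160.        ]] [ 562.22912459 -113.3230678   160.        ]
52.16124143744389 -2.426982531989488
3.6 [-0.33  0.45 -0.26  0.86  0.    2.75]
78.6 [-0.33  0.45 -0.26  0.86  0.    1.44]
88.6 [-0.33  0.45 -0.26  0.86  0.    1.27]
183.6 [-0.33  0.45 -0.26  0.86  0.   -0.39]
258.6 [-0.33  0.45 -0.26  0.86  0.   -1.7 ]
268.6 [-0.33  0.45 -0.26  0.86  0.   -1.88]
-176.4 [-0.33  0.45 -0.26  0.86  0.   -0.39]
-101.4 [-0.33  0.45 -0.26  0.86  0.   -1.7 ]
-91.4 [-0.33  0.45 -0.26  0.86  0.   -1.88]
```

View pics/z1.png

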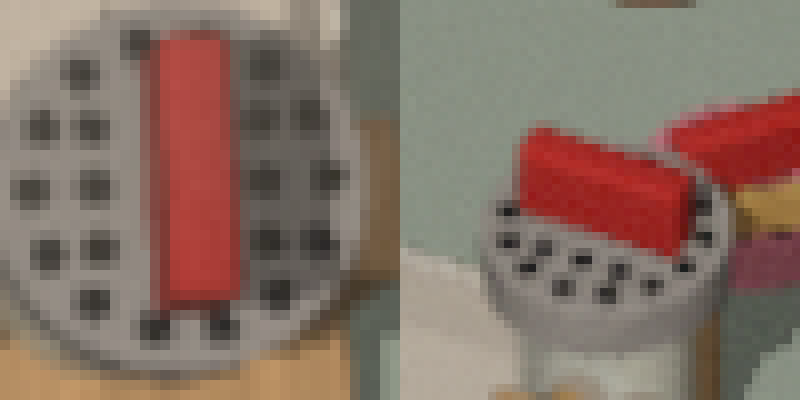

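```bash
python3 - <<'E'
from h import *
bot.move_ptp([562.5,-114.8,215],[np.pi,0,np.radians(3)])
for n in('top','side'): cv2.imwrite(f'pics/{n}1.png',imaging.capture(n))
s=bot.get_state();print(s['t'],s['tcp_pos'],s['orientation'],s['qpos'])
E
python3 -c "
import cv2,numpy as np
a=cv2.imread('pics/top1.png');b=cv2.imread('pics/side1.png')
cv2.imwrite('pics/b1.png',np.vstack([cv2.resize(np.hstack([a,b]),(800,300))]))"
```

```text
2.1417 [ 562.31040387 -115.783289    215.02670709] [ 3.14136656e+00 -6.78667139e-06  5.08629562e-02] [-3.31510645e-01  3.81454759e-01 -1.54262318e-01  1.03498859e+00
 -2.07235392e-04  2.75921904e+00]
```

View pics/b1.png

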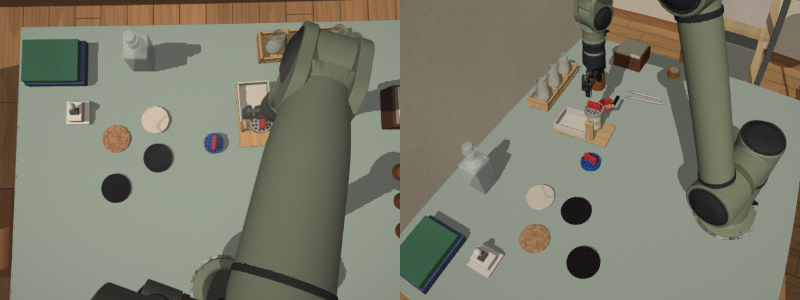

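View pics/side1.png

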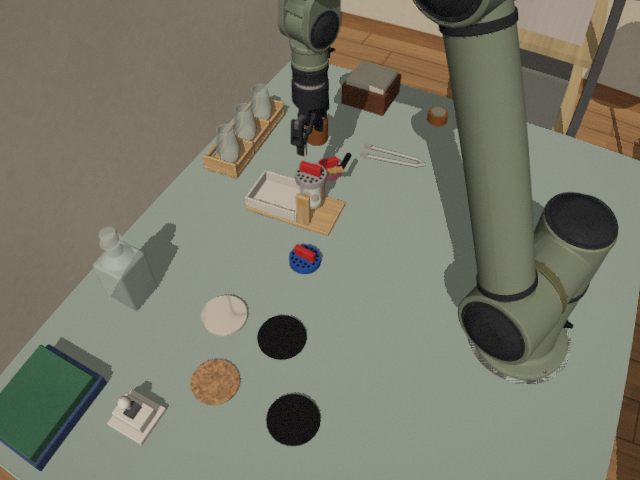

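Side view shows only two black coasters, at (282,337) and (293,419), and nothing was hidden by the arm. Target stays at the coaster at (454,231). The gripper is above the cap, so I grip and turn now.

```bash
python3 - <<'E'
from h import *
def st(l):
    s=bot.get_state();print(l,round(s['t'],2),s['tcp_pos'].round(1),s['orientation'].round(3),s['contact_force'].round(1),round(s['opening'],3))
bot.grip(0.5,effort=30)
print(bot.movel([562.5,-114.8,139],max_speed=80,threshold=8)); st('down')
bot.grip(0.0,effort=40); st('grip')
imgs=[imaging.capture('side')]; cv2.imwrite('pics/side2.png',imgs[0])
cv2.imwrite('pics/s2c.png',cv2.resize(imgs[0][90:240,230:380],None,fx=4,fy=4))
E
```

```text
False
down 3.73 [ 563.  -115.   139.6] [ 3.141e+00 -1.000e-03  5.200e-02] [-0.5 -0.5  0.6] 0.503
grip 4.1 [ 563.1 -116.   139.9] [ 3.139e+00 -1.000e-03  5.200e-02] [-1.9 -4.2  4.2] 0.153
```

View pics/s2c.png

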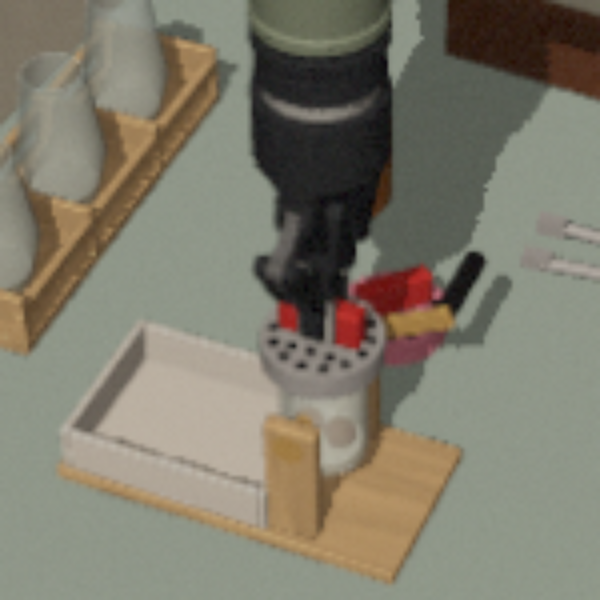

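```bash
python3 - <<'E'
from h import *
def st(l):
    s=bot.get_state();print(l,round(s['t'],2),s['tcp_pos'].round(1),s['orientation'].round(3),s['contact_force'].round(1),s['wrist_torque'].round(2),round(s['opening'],3))
for a in (28,53,78):
    bot.movel([563,-115.7,139.5],rot=[np.pi,0,np.radians(3+a)]); st(a)
bot.dwell(.15)
img=imaging.capture('side')
cv2.imwrite('pics/s3c.png',cv2.resize(img[90:240,230:380],None,fx=4,fy=4)); st('end')
E
```

```text
28 4.79 [ 562.9 -116.2  139.8] [3.141e+00 1.000e-03 5.390e-01] [-1.5 -5.2  6.1] [-0.92  0.42  0.1 ] 0.152
53 5.38 [ 563.  -116.1  139.8] [3.141e+00 1.000e-03 9.750e-01] [-1.8 -5.5  5.2] [-0.87  0.45  0.13] 0.155
78 5.96 [ 563.1 -116.7  139.8] [3.141e+00 2.000e-03 1.411e+00] [-2.2 -5.9  4.9] [-1.29  0.45  0.11] 0.151
end 6.16 [ 563.1 -116.7  139.8] [3.141e+00 2.000e-03 1.411e+00] [-1.6 -6.3  5.6] [-1.28  0.4   0.15] 0.156
```

View pics/s3c.png

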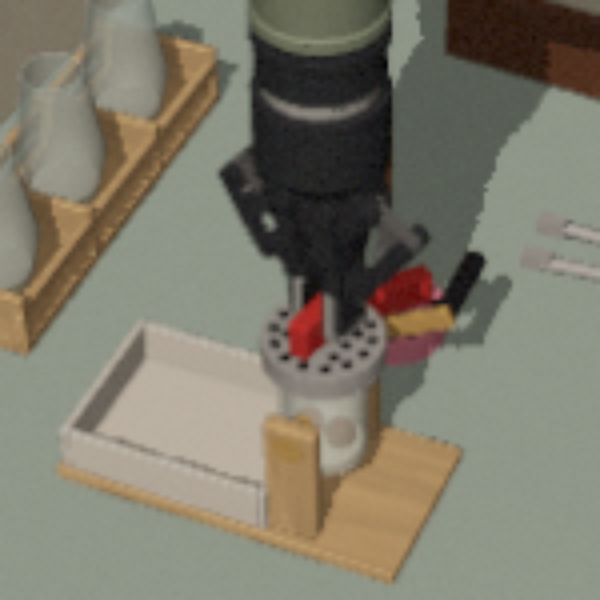

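```bash
python3 - <<'E'
from h import *
def st(l):
    s=bot.get_state();print(l,round(s['t'],2),s['tcp_pos'].round(1),s['orientation'].round(3),s['contact_force'].round(1),s['wrist_torque'].round(2),round(s['opening'],3))
o=[np.pi,0,np.radians(81)]
bot.movel([563,-116.9,160],max_speed=60); st('up1')
bot.movel([563,-116.9,210],max_speed=120); st('up2')
img=imaging.capture('side'); cv2.imwrite('pics/s4c.png',cv2.resize(img[60:260,200:400],None,fx=3,fy=3))
E
```

```text
up1 6.65 [ 562.7 -116.1  159.6] [-3.141e+00 -1.000e-03  1.414e+00] [ 0.8  0.3 -0.7] [-0.02  0.01 -0.04] 0.152
up2 7.22 [ 562.7 -116.7  209.5] [-3.141 -0.     1.414] [ 0.  -0.1 -0.1] [ 0.02 -0.   -0.  ] 0.151
```

View pics/s4c.png

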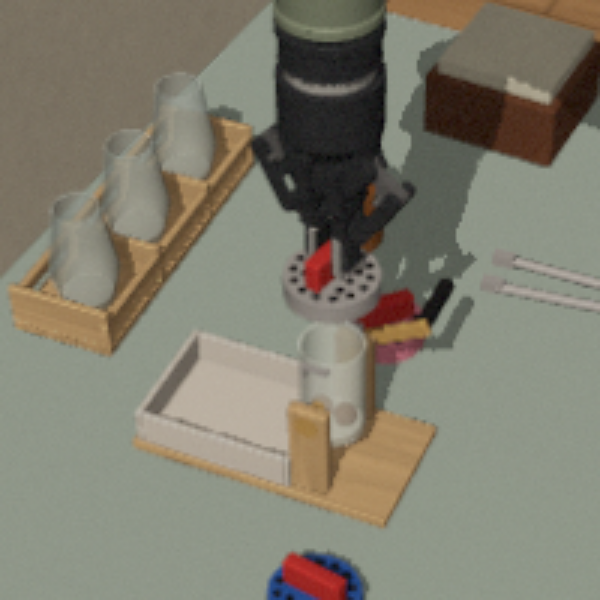

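The cap is off and level above the jar at crop (330,282), and the jar is still upright. Now to place it on the coaster.

```bash
python3 - <<'E'
from h import *
def st(l):
    s=bot.get_state();print(l,round(s['t'],2),s['tcp_pos'].round(1),s['orientation'].round(3),s['contact_force'].round(1),s['wrist_torque'].round(2),round(s['opening'],3))
o=[np.pi,0,np.radians(81)]
bot.move_ptp([454.3,231,130],o); st('over')
bot.movel([454.3,231,45],max_speed=120)
print(bot.movel([454.3,231,30],max_speed=20,threshold=4)); st('down')
img=imaging.capture('side'); cv2.imwrite('pics/s5c.png',cv2.resize(img[230:380,200:400],None,fx=4,fy=4))
E
```

```text
over 8.66 [455.2 230.4 130.2] [ 3.141 -0.     1.413] [ 0.4  0.1 -0.8] [-0.03 -0.03  0.04] 0.154
True
down 10.16 [454.2 230.9  31.8] [-3.141  0.     1.414] [0.3 0.4 5.3] [-0.03  0.16 -0.01] 0.157
```

View pics/s5c.png

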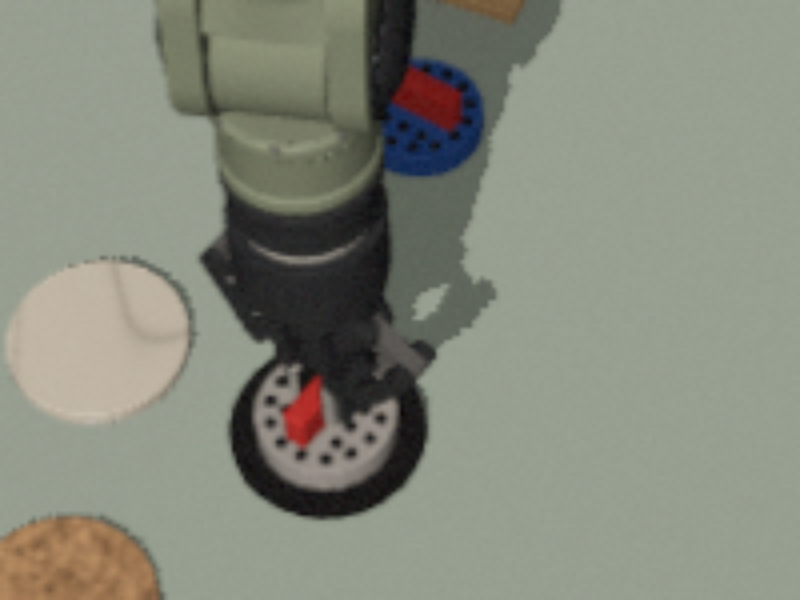

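The cap is centred on the black coaster (crop (328,430)), with contact at the predicted z of 31.8. Releasing, then checking.

```bash
python3 - <<'E'
from h import *
def st(l):
    s=bot.get_state();print(l,round(s['t'],2),s['tcp_pos'].round(1),s['orientation'].round(3),s['contact_force'].round(1),s['wrist_torque'].round(2),round(s['opening'],3))
bot.grip(0.45); bot.dwell(.3); st('open')
bot.movel([454.3,231,90],max_speed=80)
bot.movel([454.3,231,230],max_speed=250)
# pre-position over pin start
psi=np.radians(3.7); O=np.array([562.8,-116.2])
def pin(t):
    a=2.618-t; x=60*np.cos(a); z=85+60*np.sin(a); y=-92
    return np.array([O[0]+x*np.cos(psi)-y*np.sin(psi),O[1]+x*np.sin(psi)+y*np.cos(psi),z])
print('pin0',pin(0))
for yaw in (-90,90):
  for t in (0,1,2.05):
    p=pin(t)-[0,0,17]; q=solve_ik(p,[np.pi,0,psi+np.radians(yaw)]); print(yaw,t,p.round(1),None if q is None else q.round(2))
for n in('top','side'): cv2.imwrite(f'pics/{n}6.png',imaging.capture(n))
st('up')
E
```

```text
open 10.88 [453.6 230.7  31.3] [-3.140e+00  1.000e-03  1.414e+00] [ 0.4 -1.6 -0.3] [-0.    0.    0.02] 0.448
pin0 [ 516.88357251 -211.36144583  114.99968189]
-90 0 [ 516.9 -211.4   98. ] [-0.52  0.46 -0.35  0.75  0.   -2.16]
-90 1 [ 565.9 -208.2  127.9] [-0.47  0.51 -0.19  0.87  0.   -2.11]
-90 2.05 [ 619.2 -204.7  100.3] [-0.43  0.62 -0.08  0.88  0.   -2.07]
90 0 [ 516.9 -211.4   98. ] [-0.52  0.46 -0.35  0.75  0.    0.99]
90 1 [ 565.9 -208.2  127.9] [-0.47  0.51 -0.19  0.87  0.    1.03]
90 2.05 [ 619.2 -204.7  100.3] [-0.43  0.62 -0.08  0.88  0.    1.07]
up 12.57 [453.  230.5 227.8] [-3.137e+00  3.000e-03  1.414e+00] [-0.3 -0.2 -0.7] [-0.01  0.01  0.02] 0.45
```

View pics/top6.png

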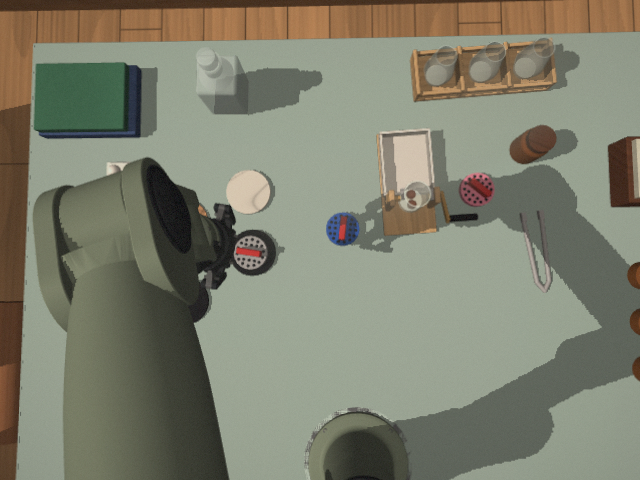

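View pics/side6.png

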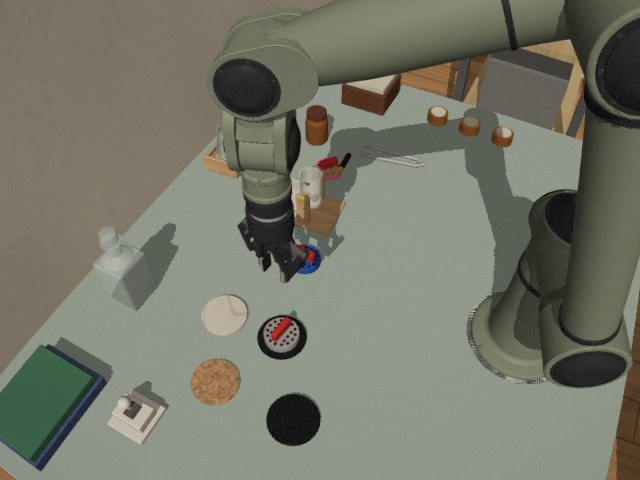

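Cap stands centred on the coaster: top (252,252), side (282,335). Both balls are in the open jar (410,197) and the pin is at (463,217), matching the pose prediction. Next I grip the pin.

```bash
cat >> h.py <<'E'
psi=np.radians(3.7); O=np.array([562.8,-116.2])
def pin(t):
    a=2.618-t; x=60*np.cos(a); z=85+60*np.sin(a); y=-92
    return np.array([O[0]+x*np.cos(psi)-y*np.sin(psi),O[1]+x*np.sin(psi)+y*np.cos(psi),z])
def st(l):
    s=bot.get_state();print(l,round(s['t'],2),s['tcp_pos'].round(1),s['contact_force'].round(1),s['wrist_torque'].round(2),round(s['opening'],3))
E
python3 - <<'E'
from h import *
o=[np.pi,0,psi+np.pi/2]; p=pin(0)
bot.move_ptp([p[0],p[1],190],o); st('above')
print(bot.movel(p-[0,0,17],max_speed=100,threshold=8)); st('down')
bot.grip(0.0,effort=25); st('grip')
img=imaging.capture('side'); cv2.imwrite('pics/s7c.png',cv2.resize(img[90:240,250:400],None,fx=4,fy=4))
E
```

```text
above 14.21 [ 517.1 -210.5  190. ] [ 0.1 -0.  -0.1] [-0.   -0.    0.03] 0.448
False
down 15.28 [ 517.4 -211.6   98.6] [-1.2  0.   0.2] [-0.01  0.02 -0.01] 0.454
grip 15.61 [ 518.1 -211.6   98.8] [ 3.  -0.   2.4] [ 0.19 -0.55 -0.  ] 0.155
```

View pics/s7c.png

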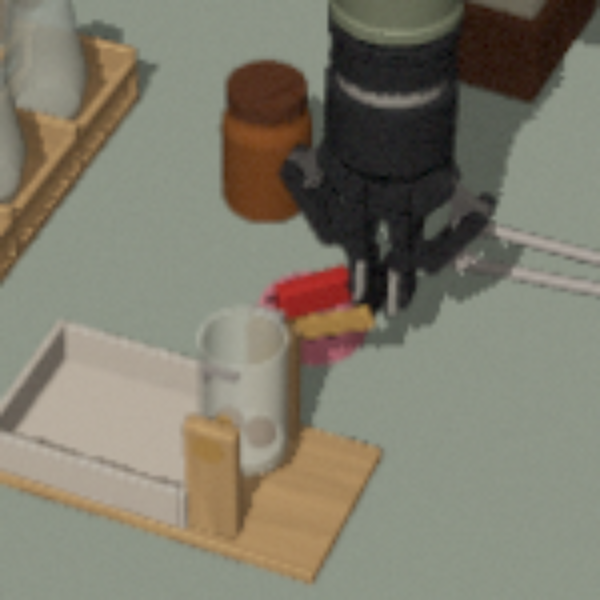

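```bash
python3 - <<'E'
from h import *
for t in np.arange(0.2,1.01,0.2):
    bot.movel(pin(t)+[.8,0,-16.8],max_speed=60); st(round(t,2))
img=imaging.capture('side'); cv2.imwrite('pics/s8c.png',cv2.resize(img[90:240,230:400],None,fx=4,fy=4))
E
```

```text
0.2 16.02 [ 523.7 -211.2  107.9] [-3.5 -2.9 -0.7] [-0.55  0.83 -0.01] 0.151
0.4 16.37 [ 530.6 -210.8  116. ] [-9.2 -3.6  4.5] [-0.69  1.99  0.01] 0.153
0.6 16.72 [ 538.9 -210.4  123. ] [-16.   -2.6  12.6] [-0.67  3.52  0.04] 0.156
0.8 17.07 [ 552.3 -209.5  128.2] [-10.9  -0.8  15.6] [-0.26  2.61  0.03] 0.15
1.0 17.42 [ 565.7 -208.5  129.7] [-6.7 -1.3  9.2] [-0.26  1.63 -0.  ] 0.15
```

View pics/s8c.png

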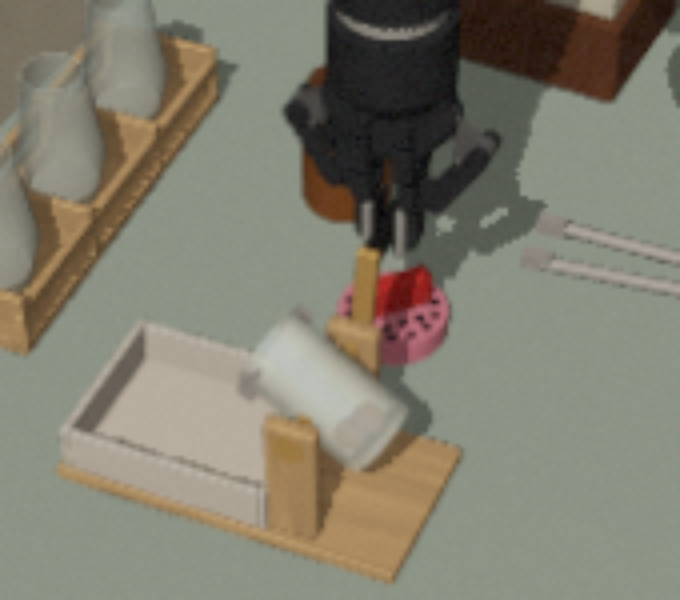

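The jar is tipped about 1 rad (crank vertical at crop (367,285)), with the balls still at the bottom of the jar. Forces are low, so I continue to 2.0 rad.

```bash
python3 - <<'E'
from h import *
for t in np.arange(1.2,2.01,0.2):
    bot.movel(pin(t)+[.8,0,-16.8],max_speed=50); st(round(t,2))
bot.dwell(.6)
img=imaging.capture('side'); cv2.imwrite('pics/s9c.png',cv2.resize(img[90:240,230:400],None,fx=4,fy=4));st('end')
E
```

```text
1.2 17.86 [ 577.8 -207.7  128.6] [-5.4 -1.6  6.9] [-0.33  1.39  0.01] 0.151
1.4 18.25 [ 589.5 -206.9  125.2] [-5.5 -2.2  4.3] [-0.41  1.23  0.01] 0.15
1.6 18.64 [ 600.4 -206.1  119.6] [-4.5 -2.8  3.5] [-0.43  1.28  0.07] 0.156
1.8 19.03 [ 609.9 -205.5  111.8] [-4.8 -2.5  1.5] [-0.45  1.    0.01] 0.151
2.0 19.43 [ 618.  -204.9  102.6] [-3.4 -2.3 -0.7] [-0.48  0.84  0.02] 0.154
end 20.07 [ 618.  -204.9  102.7] [-3.9 -4.  -2.9] [-0.68  0.89 -0.07] 0.149
```

View pics/s9c.png

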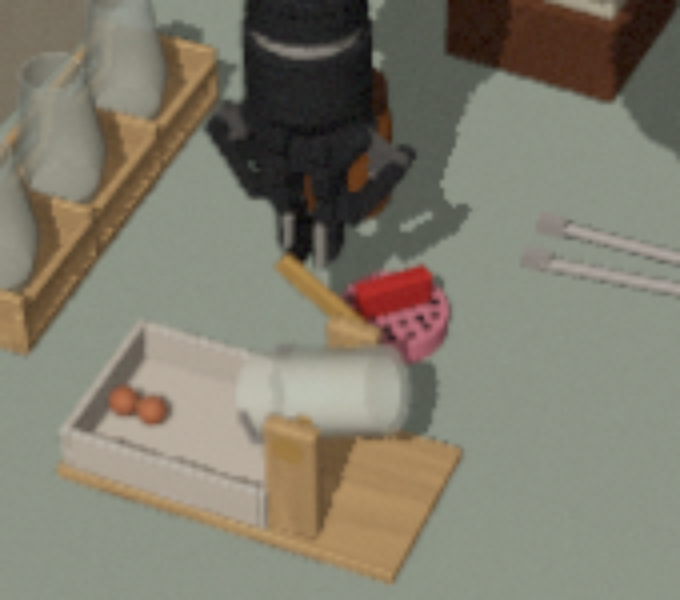

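Both balls are in the tray, at crop (122,401) and (152,409). Release, raise the gripper and check.

```bash
python3 - <<'E'
from h import *
bot.grip(0.45); s=bot.get_state()['tcp_pos']
bot.movel([s[0],s[1],160],max_speed=100); bot.movel([s[0],s[1],240],max_speed=150)
q=bot.get_state()['qpos'];q[0]-=.5;bot.move_j(q);bot.dwell(1.0)
f=[]
for n in('top','side'): im=imaging.capture(n);f.append(im);cv2.imwrite(f'pics/{n}10.png',im)
bot.dwell(.5);im2=imaging.capture('side');st('x')
for n,im in zip(('top','side','side'),f+[im2]):
    h=cv2.cvtColor(im,cv2.COLOR_BGR2HSV)
    m=(h[...,0]>3)&(h[...,0]<16)&(h[...,1]>100)&(h[...,2]>60)
    for b in blobs(m,8):
        P=plane(n,[b[2]],22)[0]; l=(P[:2]-O)@np.array([[np.cos(psi),-np.sin(psi)],[np.sin(psi),np.cos(psi)]])
        if 0<l[0]<160 and abs(l[1])<60: print(n,b[1][4],b[2].round(1),'stand xy',l.round(1))
E
```

```text
x 24.72 [ 445.  -475.9  238.8] [-0.4 -0.1 -0.4] [-0.03 -0.03 -0.03] 0.451
top 92 [403.9 142.8] stand xy [131.5  -0.6]
side 87 [263.7 190.8] stand xy [133.5  -1.6]
side 86 [263.7 190.8] stand xy [133.4  -1.4]
```

View pics/top10.png

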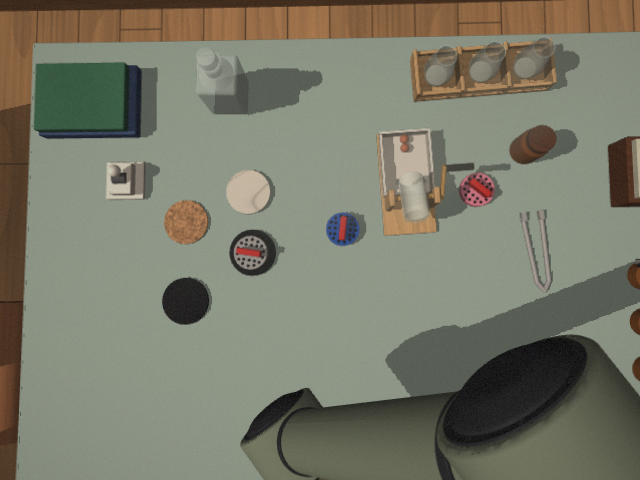

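View pics/side10.png

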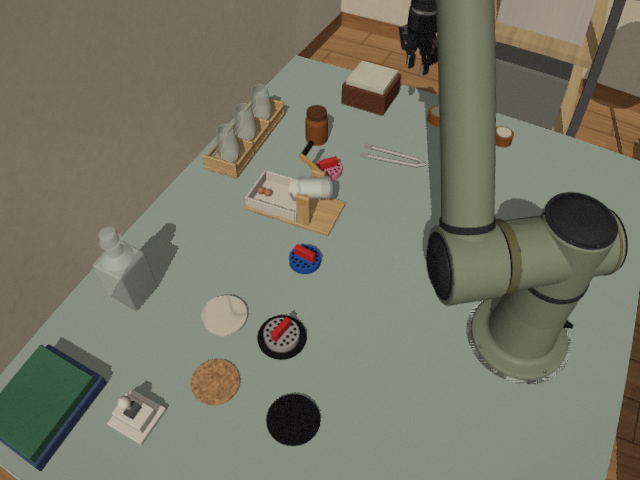

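Both balls rest touching each other on the tray floor (top (404,143); the merged blob sits at stand ≈(132,−1) and is unmoved across two pictures). The cap is centred on the right-hand black coaster (top (252,252)), and the arm is clear.

```bash
python3 -c "
from bench import bot
print(bot.sign_off())"
```

```text
the job is handed in; nothing more can be done
None
```

The job is done and handed in at about 25 s. I unscrewed the steel cap about 78° anticlockwise and lifted it off. I stood it on the black coaster farthest to the robot's right, at about (454, 231). Then I gripped the crank pin and swung the jar over to about 2.0 rad.

**Last checks:**
- **Cap:** it stands upright and looks centred on the coaster in both views. It touched down at the predicted height.
- **Balls:** both lie on the tray floor at about stand (132, −1) mm, and did not move between two side pictures 0.5 s apart. They touch each other, so they were measured as one blob.
- **Arm:** it is clear of everything, with no contact force.

**Disagreements:** the two cameras differed by 2–4 mm in y. The cap and pin were about 1–2 mm off my first estimates, and the grip took that up.

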